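# Kit the hub parts in the rebuild tray

### The job

Gather the parts for the wheel hub into the grey kit tray, lying flat as they lie now: the larger of the two bearings over the upright post, the longer of the two bolts lengthwise in the long trough, the six-sided nut in the square nest and the domed dust cap, dome up, in the round nest. Lower each part into its nest rather than dropping it, fully down on the nest's floor, and leave the smaller bearing and the shorter bolt lying where they are.

Things in the scene. Friction and masses are not known exactly. Their poses are not given: they have to be found in the camera images.
- large_bearing: Steel ball bearing with black seals, a flat ring lying flat: outer diameter 62 mm, bore 30 mm, 20 mm high, about 220 g. Origin at the centre of its underside, z up along its axis. Loose on the table.
- small_bearing: The look-alike: a smaller steel bearing with black seals, outer diameter 40 mm, bore 17 mm, 16 mm high. To be left alone (20 mm at most). Origin at the centre of its underside. Loose on the table.
- long_bolt: Steel bolt lying on its side and its nut: 84 mm long, about 180 g. Shank 16 mm in diameter, axis 12 mm above the support; hexagon head (24 mm across flats, 12 mm long) at the -x end, nut (24 mm across flats, 13 mm long) 24 to 37 mm to +x of the origin, bare shank from -30 to +24 mm. Origin on the axis, at the middle of its length; x along the shank; it may lie on any flat. Loose on the table.
- short_bolt: The look-alike: the same kind of bolt with its nut, only 52 mm long overall. To be left alone (20 mm at most). Origin on its axis, at the middle of its length; x along the shank. Loose on the table.
- hub_nut: Plain steel hexagon nut lying flat, 36 mm across flats, 41.6 mm across corners, 22 mm high, about 130 g, with a dark round mark for its bore on top (solid). Origin at the centre of its underside, z up; one pair of flats faces its +x and -x, the others lie 60 degrees round. Loose on the table.
- dust_cap: Steel hub cap, standing dome up: a cylinder 44 mm in diameter up to 23 mm high, domed above to 30 mm, with a flange 50 mm in diameter and 5 mm high round its foot; about 70 g. Origin at the centre of its underside, z up. Loose on the table.
- post_nest: Flat black plastic disc, 80 mm in diameter, 3 mm thick, with a central upright steel post 12 mm in diameter rising 22 mm above it. The large bearing goes over the post and lies on the disc, underside 3 mm above this origin. Fixed in the kit tray, edges parallel to the tray's. Origin at the centre of its underside, 3 mm above the table; z up. The tray: grey, 260 mm square, floor 3 mm thick, rim 10 mm high.
- trough_nest: Long rectangular black plastic trough, inside 104 mm (its x) by 50 mm (its y), outside 110 by 56 mm, floor 3 mm thick, rim 8 mm high over all (5 mm above its floor), walls 3 mm. The long bolt lies along its x, either end first, on its floor. Fixed in the kit tray, edges parallel to the tray's. Origin at the centre of its underside, 3 mm above the table; z up.
- square_nest: Square black plastic dish, inside 64 mm, outside 70 mm, floor 3 mm thick, rim 8 mm high over all (5 mm above its floor). The hexagon nut lies on its floor. Fixed in the kit tray, edges parallel to the tray's. Origin at the centre of its underside, 3 mm above the table; z up. The four nests stand 2 by 2, centres 120 mm apart, in any arrangement.
- round_nest: Round black plastic dish, inside 72 mm, outside 78 mm in diameter, floor 3 mm thick, rim 8 mm high over all (5 mm above its floor). The dust cap stands on its floor. Fixed in the kit tray, edges parallel to the tray's. Origin at the centre of its underside, 3 mm above the table; z up.
Mind the look-alikes: they are no part of the job. Leave any white look-alike of the trough_nest alone. What is shaped like the post_nest but turquoise is not meant.

How it is judged:
By the outcome, as a careful person would: the job done as asked, in the order asked, and still so for the second after the job is handed in, with the robot touching nothing.
It also fails if it takes over 104 s, if anything falls off the work surface, if the arm or the gripper's body presses on something with over 40 N, if the wrist force passes 120 N, or if a joint passes its speed limit or range.

### The arm

A 6-joint arm with a two-finger parallel gripper is mounted at the origin on the work surface. World frame = base frame: x ahead of the robot, y to its left, z up, the work surface at z = 0. Lengths are in m, angles in rad, forces in N, time in s.
With the tool pointing down it reaches from about 0.3 to 0.775 m from the base axis. Payload 14.6 kg.
Tool frame: the origin (TCP) lies midway between the tips of the shut fingers; the grasp point (between the pads) lies 19 mm behind it (arm.grip_depth is the x of the grasp point in the tool frame, in m); x points along the fingers, z is the direction in which the jaws open and shut, and the axes are right-handed (so a half turn about x gives the same grasp; the last joint's range is limited). The gripper opens to 85 mm and grips with 20 to 120 N. Pads are 22 mm wide; open, the fingers measure 114 mm over their backs; the gripper's body (76 mm by 85 mm) begins 54 mm behind the grasp point. The pads swing forward as they close: fully open they stand 13 mm farther back than shut.
Start: joints at [1.168, 0.3, 1.521, -0, 1.321, -0.067], TCP at [0.181, 0.519, 0.192] pointing down, gripper open.
Joint ranges: [-3.03, 3.03], [-0.79, 2.21], [0.23, 2.52], [-1.04, 4.18], [0, 3.07], [-2.55, 2.55]. Speed limits (rad/s): [2.22, 2.22, 2.57, 3.14, 3.14, 3.14].

### API

Orientations are given as a unit quaternion [w, x, y, z].
In Python, from station import arm gives the robot as it stands. Calls block until the motion is done:
- arm.move_ptp(position, orientation): joint-space move of the TCP to a pose.
- arm.servo_line(position, attitude=None, vel=0.15): straight line of the TCP; attitude=None keeps the orientation; vel is the mean speed in m/s.
- arm.set_joints(angles): joint-space move.
- arm.move_gripper(opening): finger opening in m; the grip force is fixed at half the most; returns when the fingers have stopped.
- arm.hold(seconds).
- arm.ik(position, orientation): joint angles nearest the present ones, or None.
- arm.capture(name): name is "scene" or "top"; returns a dict with "image" (384x512x3 uint8, blue, green, red), "range_z" (384x512 float32, m along the optical axis (not along the pixel's ray), 0 where there is no reading), "fx", "fy", "cx", "cy" (pixels), "dist_coeffs" ([k1, k2, p1, p2, k3] as OpenCV has them; the pictures are not rectified), "pose" (4x4, takes a point from camera to world coordinates). Camera axes: x right, y down, z forward; pixel columns grow to the right and rows downward; lengths in m; the calibration is good to about 2 mm. A picture is of the moment at which its call begins.
A pose or a line that the arm cannot do raises arm.MotionError and nothing moves.
- arm.close_job(): hands the job in, once; it reports no verdict.
Readings, each from a call of its own:
- arm.current_time(): time.
- arm.current_q(): joint angles.
- arm.current_qvel(): joint speeds.
- arm.current_joint_efforts(): joint torques, N m.
- arm.current_tool_pos(): TCP position.
- arm.current_eef_rot(): TCP orientation.
- arm.current_contact_force(): force on the tool from outside, world axes, zero at the start.
- arm.current_ft_torque(): the same for the moment, N m.
- arm.current_grip_width(): finger opening in m.
Only numpy, scipy, OpenCV 4.12 (cv2) and the standard library are available. Lean on these libraries where they do the work, as an engineer would, in place of code of your own. Each camera call takes 0.05 s, during which the arm holds its last target. There are 200 camera calls.

## Working session

There is one attempt and no reset: what is moved stays moved. The work goes in short steps, each a Python script; the robot and the scene stay as the last script left them, time stands still between calls to the robot, and variables do not carry over. Pictures are saved under pics/ and viewed, about 12 in all and at most 16, crops included, and the job is handed in when it is done.

```bash
mkdir -p pics; ls; python3 - <<'E'
from station import arm
import cv2,numpy as np,pickle
for n in("scene","top"):
    c=arm.capture(n);pickle.dump(c,open(n+'.pkl','wb'));cv2.imwrite(f'pics/{n}0.png',cv2.resize(c['image'],(800,600),interpolation=cv2.INTER_CUBIC))
    print(n,c['fx'],c['fy'],c['cx'],c['cy'],c['dist_coeffs'],np.round(c['pose'],3).tolist())
print(arm.current_time(),arm.current_eef_rot(),arm.grip_depth,arm.current_grip_width())
E
```

```text
pics
scene 416.3571014933988 416.3571014933988 261.72970081392793 195.39749162906992 [-0.01458554  0.          0.          0.          0.        ] [[0.445, 0.724, -0.528, 1.03], [0.896, -0.366, 0.252, -0.275], [-0.011, -0.585, -0.811, 0.877], [0.0, 0.0, 0.0, 1.0]]
top 436.08487914164726 436.08487914164726 258.4806518598065 195.14358740129964 [-0.01915118  0.          0.          0.          0.        ] [[-0.024, -0.998, 0.063, 0.399], [-1.0, 0.024, 0.001, -0.033], [-0.003, -0.063, -0.998, 1.338], [0.0, 0.0, 0.0, 1.0]]
0.1 [ 0.57621263 -0.40961398  0.57683592  0.40921353] -0.0187 0.08551336104911293
```

View pics/top0.png

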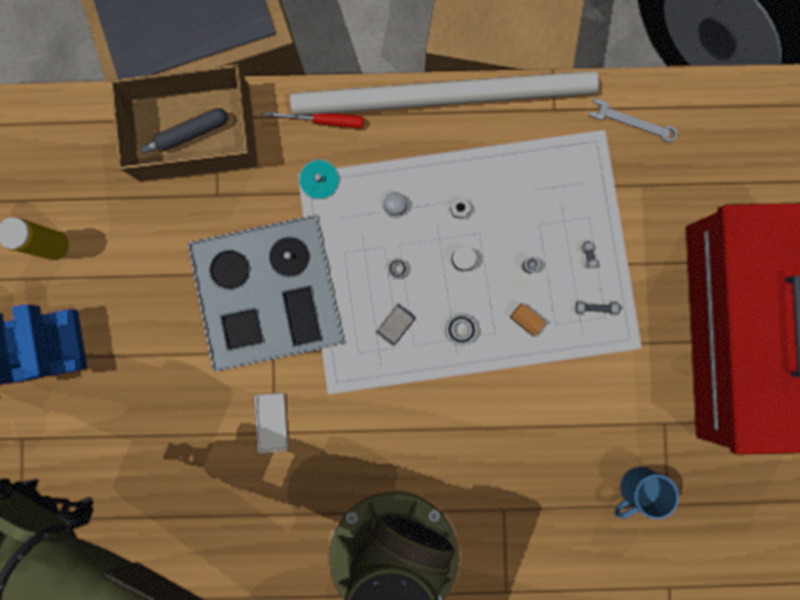

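View pics/scene0.png

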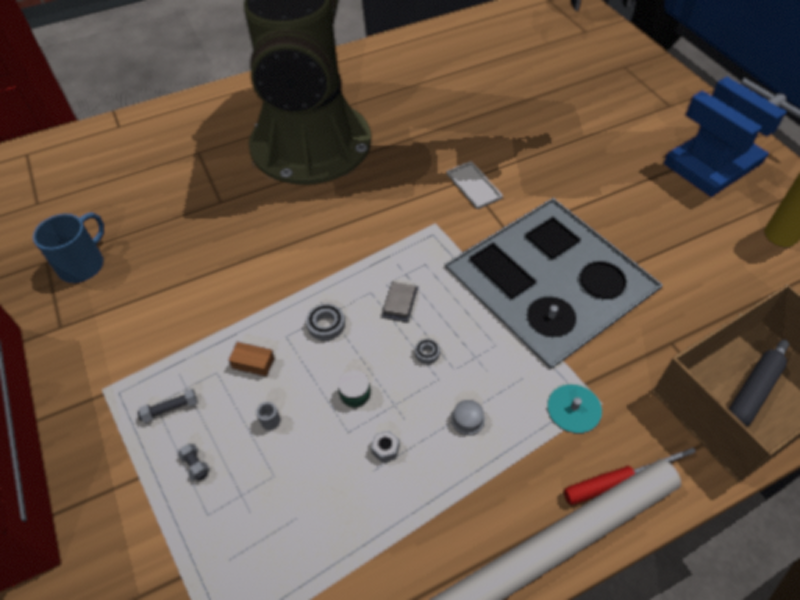

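Top view (pixels in the 800x600 picture):
- **Bearings:** the large one at (462,329) is meant. The one at (398,268) is smaller.
- **Bolts:** the long one at (598,308) is meant. The one at (590,254) is shorter.
- **Nut:** the hexagon with a dark bore at (461,208). The small item at (532,265) is round.
- **Dust cap:** the grey dome at (396,204). The one at (465,258) is a white-topped green cylinder.
- **Nests in the grey tray:** round (230,270), post (290,257), square (242,328), trough (301,316). The turquoise post (319,180) and white trough (271,422) are decoys.

Next I'll measure these and check them in an enlarged crop.

```bash
cat > h.py <<'E'
import numpy as np,cv2
from station import arm
def cloud(c):
    """world xyz per pixel (undistorted rays x depth)"""
    h,w=c['range_z'].shape
    uv=np.stack(np.meshgrid(np.arange(w),np.arange(h)),-1).reshape(-1,1,2).astype(float)
    K=np.array([[c['fx'],0,c['cx']],[0,c['fy'],c['cy']],[0,0,1]])
    r=cv2.undistortPoints(uv,K,np.array(c['dist_coeffs'])).reshape(h,w,2)
    z=c['range_z'][...,None]
    P=np.concatenate([r*z,z],-1)
    T=np.array(c['pose'])
    return P@T[:3,:3].T+T[:3,3],z[...,0]>0
def clusters(c,lo=.006,hi=.06,box=(.25,.7,-.4,.45)):
    P,ok=cloud(c)
    m=ok&(P[...,2]>lo)&(P[...,2]<hi)&(P[...,0]>box[0])&(P[...,0]<box[1])&(P[...,1]>box[2])&(P[...,1]<box[3])
    n,l,s,cen=cv2.connectedComponentsWithStats(m.astype(np.uint8))
    for i in range(1,n):
        if s[i,4]<15: continue
        q=P[l==i]
        rc=cv2.minAreaRect((q[:,:2]*1000).astype(np.float32))
        yield dict(px=cen[i],n=s[i,4],c=q[:,:2].mean(0),rect=rc,top=np.percentile(q[:,2],95),pts=q)
E
python3 - <<'E'
from h import *;import pickle
for n in("top","scene"):
    c=pickle.load(open(n+'.pkl','rb'))
    P,ok=cloud(c);print(n,'paper z',np.median(P[195:205,345:350,2]) if n=='top' else '')
    for k in clusters(c):
        r=k['rect'];print(np.round(k['px']*1.5625),k['n'],'c',np.round(k['c'],4),'rect',np.round(r[0],1),np.round(r[1],1),round(r[2],1),'top',round(k['top'],4))
t=pickle.load(open('top.pkl','rb'))['image'][110:245,115:420];s=pickle.load(open('scene.pkl','rb'))['image'][120:320,60:440]
a=cv2.resize(t,(800,int(135*800/305)),interpolation=cv2.INTER_CUBIC)
cv2.imwrite('pics/crop1.png',a)
E
```

```text
top paper z 0.0015463486397071513
[395. 204.] 182 c [ 0.6791 -0.0187] rect [680.5 -17.8] [40.8 49.7] 9.7 top 0.0331
[460. 208.] 141 c [ 0.6703 -0.1458] rect [ 671.4 -145.8] [38.1 40.2] 89.0 top 0.0273
[284. 224.] 110 c [0.6482 0.1994] rect [642.8 206.6] [ 38.2 144.2] 14.8 top 0.0154
[319. 236.] 15 c [0.6244 0.1317] rect [623.8 132.6] [27.2  7.2] 13.3 top 0.0134
[204. 281.] 213 c [0.5402 0.3592] rect [533.7 365.9] [ 98.1 241.6] 74.7 top 0.0149
[290. 258.] 433 c [0.5816 0.1903] rect [585.5 185.1] [109.1  85.1] 83.6 top 0.0128
[228. 241.] 19 c [0.6174 0.3119] rect [618.3 312.3] [23.4 13.7] 61.0 top 0.0094
[587. 253.] 94 c [ 0.5756 -0.3918] rect [ 573.9 -390.5] [18.6 52.5] 90.0 top 0.0278
[321. 253.] 19 c [0.5897 0.1276] rect [591.5 125.4] [20.8 22.8] 65.8 top 0.0125
[463. 258.] 207 c [ 0.569  -0.1482] rect [ 571.9 -149.2] [46.4 49.1] 58.6 top 0.0409
[228. 269.] 431 c [0.562  0.3123] rect [564.  312.3] [88.1 85.2] 25.6 top 0.0141
[530. 264.] 98 c [ 0.5555 -0.2787] rect [ 558.  -279.2] [27.9 35.6] 61.7 top 0.0395
[397. 268.] 121 c [ 0.5547 -0.02  ] rect [554.6 -20.3] [40.1 39.8] 70.1 top 
[... 1468 characters left out ...]
 [62.9 60.1] 13.8 top 0.0233
[426. 351.] 194 c [ 0.5594 -0.0217] rect [558.6 -20.8] [39.  38.9] 64.1 top 0.0199
[250. 358.] 460 c [ 0.4555 -0.2711] rect [ 450.6 -271.5] [63.3 37.4] 48.7 top 0.0312
[353. 388.] 401 c [ 0.5778 -0.152 ] rect [ 573.3 -151.1] [46.9 44.8] 21.4 top 0.0391
[184. 399.] 121 c [ 0.4754 -0.3817] rect [ 474.7 -383.6] [31.8 22.7] 87.8 top 0.0254
[267. 415.] 208 c [ 0.5584 -0.2798] rect [ 558.3 -279.4] [28.3 28.4] 25.5 top 0.0381
[466. 413.] 268 c [ 0.6852 -0.0232] rect [681.5 -20.2] [37. 46.] 0.0 top 0.0325
[384. 446.] 273 c [ 0.6755 -0.1478] rect [ 673.5 -147.1] [36.  40.3] 49.1 top 0.0256
[197. 462.] 192 c [ 0.5803 -0.3916] rect [ 576.2 -389.8] [19.8 54.8] 89.7 top 0.026
```

View pics/crop1.png

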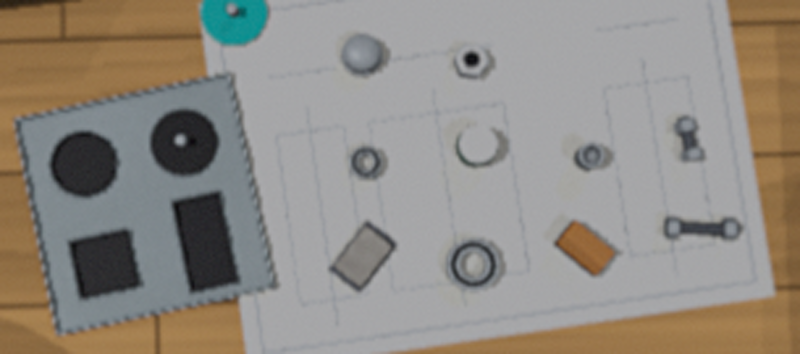

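The crop confirms my choices: the large bearing at (474,264), long bolt (702,229), hex nut (472,60), dome cap (362,54), and the black nests in the grey tray. Now I'll measure the nests, the bolt and the nut's yaw from colour.

```bash
cat >> h.py <<'E'
def onplane(c,uv,z):
    K=np.array([[c['fx'],0,c['cx']],[0,c['fy'],c['cy']],[0,0,1]])
    r=cv2.undistortPoints(np.asarray(uv,float).reshape(-1,1,2),K,np.array(c['dist_coeffs'])).reshape(-1,2)
    T=np.array(c['pose']);d=np.c_[r,np.ones(len(r))]@T[:3,:3].T
    return T[:3,3]+d*((z-T[2,3])/d[:,2])[:,None]
def blob(c,roi,thr,z):
    """dark blob in roi (x0,y0,x1,y1 raw px): centroid and min-area rect (mm) on plane z"""
    x0,y0,x1,y1=roi;g=c['image'][y0:y1,x0:x1].max(2)
    m=(g<thr).astype(np.uint8);n,l,s,_=cv2.connectedComponentsWithStats(m)
    i=1+np.argmax(s[1:,4]);v,u=np.nonzero(l==i)
    p=onplane(c,np.c_[u+x0,v+y0],z)[:,:2]*1000
    return p.mean(0),cv2.minAreaRect(p.astype(np.float32)),s[i,4]
E
python3 - <<'E'
from h import *;import pickle
R=lambda cx,cy,r:(int(cx/1.5625)-r,int(cy/1.5625)-r,int(cx/1.5625)+r,int(cy/1.5625)+r)
N=dict(post=((290,257),(552,316),.006),trough=((301,316),(502,270),.009),square=((242,328),(553,237),.009),round=((230,270),(603,280),.009))
for j,n in enumerate(("top","scene")):
    c=pickle.load(open(n+'.pkl','rb'))
    for k,v in N.items():
        m,r,s=blob(c,R(*v[j],26),70,v[2]);print(n,k,np.round(m,1),[np.round(q,1) for q in r],s)
    for thr in(110,140):
        m,r,s=blob(c,R(*((598,308),(167,405))[j],26),thr,.012);print(n,'bolt',np.round(m,1),[np.round(q,1) for q in r],s)
ims=[cv2.resize(pickle.load(open(n+'.pkl','rb'))['image'][y-20:y+20,x-20:x+20],(380,380),interpolation=cv2.INTER_CUBIC) for n,x,y in(('top',295,133),('scene',246,285),)]
cv2.imwrite('pics/nut.png',np.hstack(ims))
E
```

```text
top post [585.6 191.7] [array([585.4, 191.7]), array([74. , 74.5]), np.float64(89.2)] 464
top trough [468.  168.9] [array([468. , 168.8]), array([106.6,  56.1]), np.float64(11.1)] 639
top square [445.2 286.3] [array([445.1, 286.5]), array([67.9, 70.1]), np.float64(11.5)] 504
top round [562.7 309.6] [array([563.1, 311.4]), array([73.9, 74.2]), np.float64(89.5)] 476
top bolt [ 469.5 -414.1] [array([ 470.1, -414.4]), array([61.3, 21.4]), np.float64(88.6)] 97
top bolt [ 469.5 -409.6] [array([ 469.5, -411.3]), array([91.7, 27.5]), np.float64(87.7)] 203
scene post [587.2 191.7] [array([586.1, 192.7]), array([77.9, 77.7]), np.float64(73.1)] 608
scene trough [470.6 168.8] [array([469.1, 168.8]), array([112.8,  61. ]), np.float64(11.1)] 753
scene square [447.3 286. ] [array([446.8, 286.2]), array([73.7, 76.3]), np.float64(11.5)] 544
scene round [564.5 309.2] [array([564.7, 309.5]), array([75.9, 82.6]), np.float64(29.5)] 579
scene bolt [ 473.2 -410.1] [array([ 473.3, -410. ]), array([87.1, 28.2]), np.float64(87.1)] 325
scene bolt [ 472.7 -409.6] [array([ 473. , -409.8]), array([92.8, 35.1]), np.float64(87.8)] 459
```

View pics/nut.png

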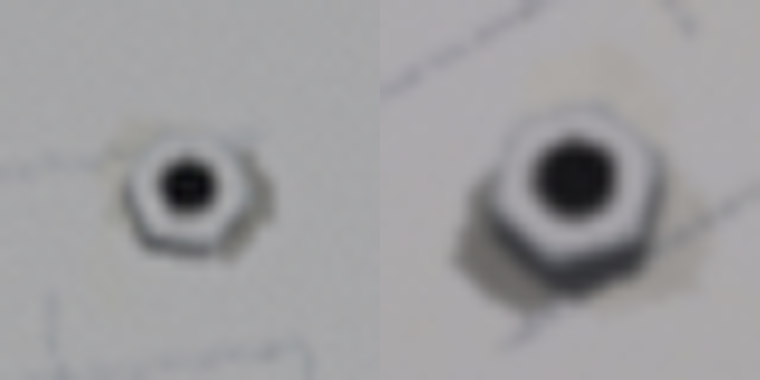

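Nut yaw: the left crop shows corners at the left (125,190) and right (248,185) and a lower flat from (147,245) to (208,252), so the jaw axis is about -6.5°. Bearing first.

```bash
cat >> h.py <<'E'
from scipy.spatial.transform import Rotation as Rot
def att(deg):
    """tool down, jaws along +-deg; half-turn chosen for the smaller wrist angle"""
    def q(d):
        a=np.radians(d);z=np.array([np.cos(a),np.sin(a),0]);x=np.array([0,0,-1.]);
        return Rot.from_matrix(np.c_[x,np.cross(z,x),z]).as_quat(scalar_first=True)
    return q(deg),q(deg+180)
def above(xy,deg,z):
    best=None
    for q in att(deg):
        j=arm.ik([*xy,z],q)
        if j is not None and (best is None or abs(j[5])<best[0]): best=(abs(j[5]),q)
    arm.move_ptp([*xy,z],best[1]); print('above',np.round(arm.current_q(),2),round(arm.current_time(),1))
def pick(xy,deg,z,open_=.085,zt=.15):
    if abs(arm.current_grip_width()-open_)>.004: arm.move_gripper(open_)
    above(xy,deg,zt); arm.servo_line([*xy,z+.03],vel=.2); arm.servo_line([*xy,z],vel=.08)
    print('down F',np.round(arm.current_contact_force(),1))
    arm.move_gripper(0); print('grip',arm.current_grip_width())
    arm.servo_line([*xy,z+.02],vel=.1); arm.servo_line([*xy,zt],vel=.25)
    arm.hold(.1); print('lifted grip',arm.current_grip_width(),'F',np.round(arm.current_contact_force(),1),round(arm.current_time(),1))
def place(xy,deg,z,open_,zt=.15):
    above(xy,deg,zt); arm.servo_line([*xy,z+.03],vel=.2); arm.servo_line([*xy,z+.004],vel=.06); arm.hold(.15)
    f0=arm.current_contact_force()[2]; zz=z+.004
    while zz>z-.004:
        zz-=.0007; arm.servo_line([*xy,zz],vel=.02); f=arm.current_contact_force()[2]
        if f-f0>3: break
    print('contact at',round(zz-z,4),'dF',round(f-f0,1),'TCP',np.round(arm.current_tool_pos(),4),round(arm.current_time(),1))
    arm.move_gripper(open_); print('open',arm.current_grip_width())
    arm.servo_line([*xy,zz+.03],vel=.1); arm.servo_line([*xy,zt],vel=.3)
E
python3 - <<'E'
from h import *
for xy,d in (((.435,-.1412),-18+0),((.586,.192),18)):
    for a in(d,d+90):
        for q in att(a): j=arm.ik([*xy,.15],q);print(a,None if j is None else np.round(j,2))
pick((.435,-.1412),72,-.0025)
E
```

```text
-18 [-0.39  0.14  1.82 -0.    1.18 -0.08]
-18 None
72 [-0.39  0.14  1.82 -0.    1.18 -1.65]
72 [-0.39  0.14  1.82 -0.    1.18  1.49]
18 [ 0.26  0.48  1.37 -0.    1.29 -0.06]
18 None
108 [ 0.26  0.48  1.37 -0.    1.29 -1.63]
108 [ 0.26  0.48  1.37 -0.    1.29  1.51]
above [-0.39  0.14  1.82  0.    1.18  1.49] 2.6
down F [ 0.3  0.6 -0.6]
grip -6.80312857127105e-05
lifted grip -9.812183945766472e-05 F [-0.3  0.8 -0.1] 5.8
```

The grip shut to 0, so it missed the bearing. I'll look.

```bash
python3 - <<'E'
from h import *
print(arm.current_tool_pos(),arm.current_eef_rot())
t=arm.capture("top");s=arm.capture("scene")
for c in(s,):
  for k in clusters(c,box=(.3,.7,-.45,.05)): print(np.round(k['px']*1.5625),np.round(k['c'],3),k['n'],round(k['top'],3))
cv2.imwrite('pics/a1.png',np.vstack([cv2.resize(t['image'][100:250,150:420],(540,300)),cv2.resize(s['image'][120:320,60:420],(540,300))]))
E
```

```text
[ 0.43423597 -0.14088629  0.14817932] [-0.41466407 -0.57150781 -0.41656416  0.57263149]
[399. 300.] [ 0.452 -0.017] 372 0.018
[325. 321.] [ 0.439 -0.143] 407 0.023
[426. 350.] [ 0.559 -0.022] 191 0.02
[250. 358.] [ 0.455 -0.271] 454 0.031
[353. 388.] [ 0.578 -0.152] 403 0.039
[166. 406.] [ 0.474 -0.409] 308 0.026
[267. 415.] [ 0.559 -0.28 ] 207 0.038
[466. 413.] [ 0.685 -0.023] 273 0.033
[384. 446.] [ 0.675 -0.148] 274 0.026
[194. 462.] [ 0.578 -0.395] 276 0.026
```

View pics/a1.png

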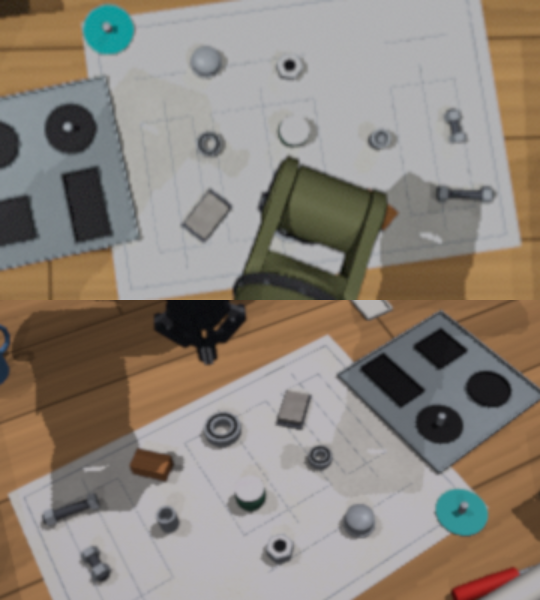

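```bash
python3 - <<'E'
from h import *
p=arm.current_tool_pos()
c=arm.capture("scene");T=np.linalg.inv(np.array(c['pose']));q=T[:3,:3]@p+T[:3,3]
u=c['fx']*q[0]/q[2]+c['cx'];v=c['fy']*q[1]/q[2]+c['cy'];print('TCP px',u,v,'z',q[2])
P,ok=cloud(c)
m=ok&(P[...,2]>.1)&(P[...,2]<.17)&(P[...,0]<.6)&(P[...,0]>.2)&(abs(P[...,1]+.14)<.15)
g=P[m];lo=g[g[:,2]<.16];print(len(g),g.min(0),g.max(0),np.median(lo,0))
uv=np.argwhere(m);print('px range',uv.min(0)[::-1],uv.max(0)[::-1])
cv2.imwrite('pics/a2.png',cv2.resize(c['image'][60:260,100:370],(800,593),interpolation=cv2.INTER_CUBIC))
E
```

```text
TCP px 201.01954466226016 171.31310836507757 z 0.9383974983344645Traceback (most recent call last):
  File "<stdin>", line 7, in <module>
    return umr_minimum(a, axis, None, out, keepdims, initial, where)
ValueError: zero-size array to reduction operation minimum which has no identity
```

```bash
python3 - <<'E'
from h import *
c=arm.capture("scene")
P,ok=cloud(c)
m=ok&(P[...,2]>.06);m[:,:150]=0;m[:,260:]=0;m[:100]=0;m[175:]=0
ys,xs=np.nonzero(m)
for y in range(120,170,4):
    x=[i for i in range(185,215) if m[y,i]]
    if x: print(y,x[0],x[-1],np.round(np.median(P[y,x],0),3))
cv2.imwrite('pics/a2.png',cv2.resize(c['image'][60:260,100:370],(800,593),interpolation=cv2.INTER_CUBIC))
E
```

```text
120 185 212 [ 0.47  -0.135  0.337]
124 185 214 [ 0.47  -0.134  0.326]
128 185 214 [ 0.456 -0.131  0.296]
132 185 214 [ 0.451 -0.136  0.286]
136 185 214 [ 0.451 -0.135  0.275]
140 185 214 [ 0.448 -0.133  0.263]
144 185 213 [ 0.451 -0.136  0.248]
148 186 210 [ 0.446 -0.141  0.238]
152 190 203 [ 0.445 -0.145  0.227]
156 191 204 [ 0.444 -0.144  0.212]
160 192 201 [ 0.445 -0.148  0.201]
```

View pics/a2.png

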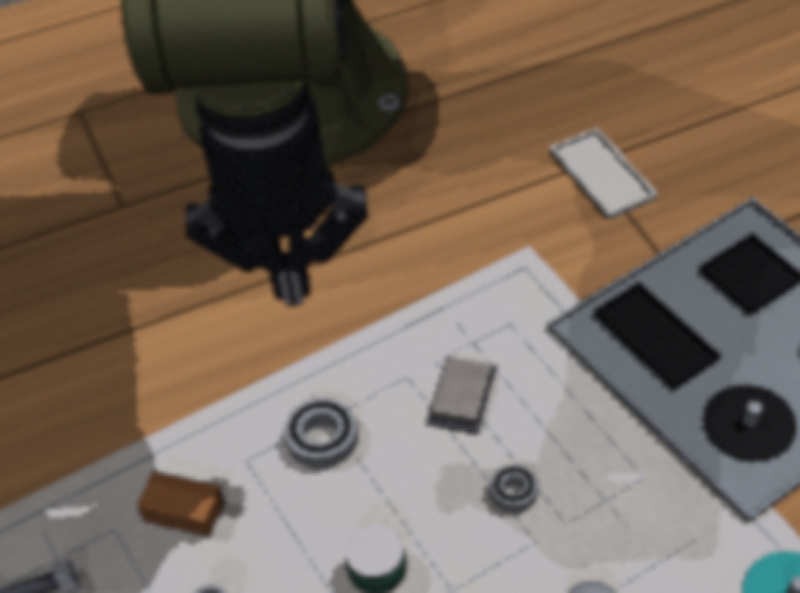

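The crop shows the shut tips at (292,302), raw (198,162). Depth puts them at z≈0.195, but the TCP reads 0.148, so the tool is really about 35-45 mm higher than it reports. I'll get the true offset with a guarded touch on bare table, gripper shut.

```bash
python3 - <<'E'
from h import *
xy=(.345,-.115)
above(xy,72,.10); arm.servo_line([*xy,.0],vel=.2); arm.hold(.1)
f0=arm.current_contact_force()[2];z=0
while z>-.06:
    z-=.0015; arm.servo_line([*xy,z],vel=.03)
    f=arm.current_contact_force()[2]
    if f-f0>4: break
print('touch cmd',z,'TCP',np.round(arm.current_tool_pos(),4),'dF',round(f-f0,1),round(arm.current_time(),1))
arm.servo_line([*xy,.05],vel=.25)
E
```

```text
above [-0.42 -0.01  2.11  0.    1.04  1.46] 6.5
touch cmd -0.040500000000000015 TCP [ 0.3452 -0.1151 -0.0392] dF 46.7 14.0
```

The touch came at about TCP z -0.0385, so the real tips are 38.5 mm above the reported TCP. I'll apply that as a correction and pick the bearing again.

```bash
sed -i 's/z+\.004/z+.0025/g; s/z-\.004:/z-.003:/' h.py; python3 - <<'E'
from h import *
OFF=-.0385
arm.move_gripper(.085)
pick((.435,-.1412),72,-.0025+OFF,zt=.09)
c=arm.capture("scene");cv2.imwrite('pics/a3.png',cv2.resize(c['image'][60:260,100:370],(540,400),interpolation=cv2.INTER_CUBIC))
E
```

```text
above [-0.39  0.22  1.89  0.    1.04  1.49] 15.8
down F [-0.1  0.6 -0.2]
grip 0.060494376027825154
lifted grip 0.060135367606275775 F [-0.3  0.1 -2.5] 18.4
```

View pics/a3.png

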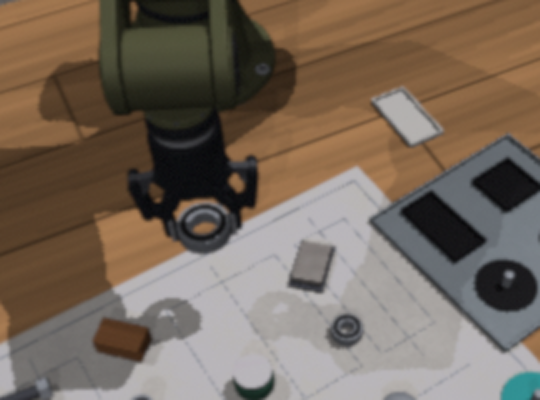

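```bash
python3 - <<'E'
from h import *
c=arm.capture("scene");print(np.round(arm.current_tool_pos(),4))
P,ok=cloud(c)
# rows/cols of the held bearing in raw pixels
u0,v0=100+205/2,60+228/2
m=np.zeros(ok.shape,bool);m[int(v0)-16:int(v0)+16,int(u0)-20:int(u0)+20]=1
m&=ok&(P[...,2]>.07)&(P[...,2]<.17)
q=P[m];
for lo in np.arange(.07,.17,.01):
    s=q[(q[:,2]>=lo)&(q[:,2]<lo+.01)]
    if len(s): print(round(lo,2),len(s),np.round(s.min(0),3),np.round(s.max(0),3),np.round(s.mean(0),3))
E
```

```text
[ 0.4342 -0.1409  0.0883]
0.12 8 [ 0.417 -0.163  0.128] [ 0.462 -0.124  0.13 ] [ 0.439 -0.143  0.129]
0.13 103 [ 0.416 -0.179  0.13 ] [ 0.465 -0.103  0.14 ] [ 0.445 -0.144  0.136]
0.14 393 [ 0.402 -0.185  0.14 ] [ 0.466 -0.102  0.15 ] [ 0.437 -0.142  0.147]
0.15 109 [ 0.408 -0.184  0.15 ] [ 0.465 -0.099  0.159] [ 0.439 -0.142  0.152]
0.16 27 [ 0.429 -0.182  0.16 ] [ 0.457 -0.104  0.17 ] [ 0.444 -0.145  0.164]
```

The bearing is held level and centred within about 2 mm of the TCP. Placing it on the post.

```bash
python3 - <<'E'
from h import *
OFF=-.0385
place((.586,.192),108,-.0025+OFF+.006,.085,zt=.09)
pick((.471,-.410),-2.3,.0080+OFF,open_=.045,zt=.09)
c=arm.capture("scene");
k=np.hstack([cv2.resize(c['image'][170:240,310:400],(400,311),interpolation=cv2.INTER_CUBIC),cv2.resize(c['image'][150:300,50:243],(400,311),interpolation=cv2.INTER_CUBIC)]);cv2.imwrite('pics/a4.png',k)
E
```

```text
above [ 0.26  0.54  1.43 -0.    1.17  1.51] 19.8
contact at 0.0011 dF 5.3 TCP [ 0.5861  0.192  -0.0336] 21.7
open 0.0848580823083555
above [-0.77  0.56  1.4   0.    1.18 -0.73] 25.7
down F [ 0.  -0.3 -0.9]
grip 0.013066063571280236
lifted grip 0.013293515127649338 F [-0.2  0.2 -1.8] 28.2
```

View pics/a4.png

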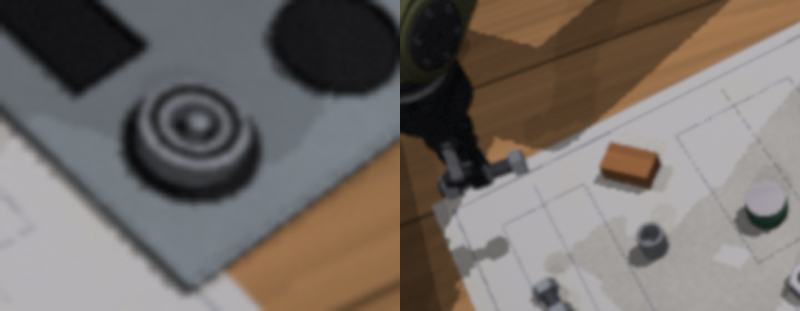

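The left crop shows the large bearing over the post and flat on the disc at (190,130). On the right the bolt is held level by its shank at (480,170). Next: bolt into the trough, then pick the nut.

```bash
python3 - <<'E'
from h import *
OFF=-.0385
place((.4695,.169),101.1,.008+OFF+.006,.032,zt=.09)
pick((.6725,-.1465),-6.5,.0065+OFF,open_=.07,zt=.09)
c=arm.capture("scene");
k=np.hstack([cv2.resize(c['image'][140:210,280:370],(400,311),interpolation=cv2.INTER_CUBIC),cv2.resize(c['image'][180:310,170:337],(400,311),interpolation=cv2.INTER_CUBIC)]);cv2.imwrite('pics/a5.png',k)
E
```

```text
above [ 0.27  0.3   1.77 -0.    1.07 -1.49] 30.3
contact at 0.0004 dF 5.3 TCP [ 0.4696  0.169  -0.0239] 32.4
open 0.03166718498132593
above [-0.27  0.7   1.18  0.    1.27 -0.16] 35.5
down F [-0.6 -0.1 -0.3]
grip 0.03466722785794457
lifted grip 0.034836529946805375 F [ 0.6 -0.5 -1.8] 38.0
```

View pics/a5.png

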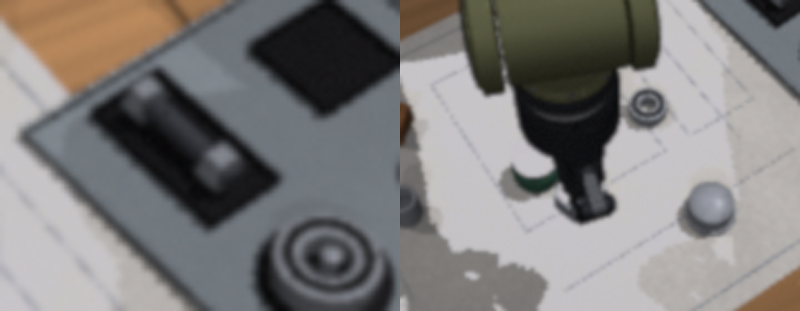

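The bolt lies in the trough from (145,95) to (220,165) in the left crop, and the nut is gripped on its flats (34.8 mm). Next: place the nut, then do the cap.

```bash
python3 - <<'E'
from h import *
OFF=-.0385
place((.446,.2863),11.1,.0065+OFF+.006,.055,zt=.09)
pick((.681,-.020),0,.0065+OFF,open_=.075,zt=.09)
if arm.current_grip_width()>.036:
    place((.5637,.3100),30,.0065+OFF+.006,.065,zt=.09)
arm.move_ptp([.40,-.1,.15],arm.current_eef_rot()); print(arm.current_time())
c=arm.capture("scene");t=arm.capture("top")
k=np.hstack([cv2.resize(c['image'][115:240,280:430],(400,333),interpolation=cv2.INTER_CUBIC),cv2.resize(t['image'][130:245,115:228],(400,407),interpolation=cv2.INTER_CUBIC)[:333]]);cv2.imwrite('pics/a6.png',k)
for n,x in(('scene',c),('top',t)):
    print(n)
    for k in clusters(x,lo=.0165,hi=.07,box=(.38,.72,-.45,.4)): print(np.round(k['px']),np.round(k['c'],3),k['n'],'top',round(k['top'],3),[np.round(q,1) for q in k['rect']])
E
```

```text
above [ 0.5   0.36  1.69 -0.    1.09  0.31] 39.8
contact at 0.0004 dF 6.6 TCP [ 0.4461  0.2863 -0.0252] 41.9
open 0.055031971716025065
above [-0.08  0.68  1.2   0.    1.26 -0.08] 44.9
down F [-0.6 -0.3  0. ]
grip 0.04117745368528847
lifted grip 0.04181396742530247 F [ 0.6  0.  -0.2] 47.5
above [ 0.44  0.6   1.34 -0.    1.21 -0.08] 48.8
contact at 0.0004 dF 7.9 TCP [ 0.5638  0.31   -0.025 ] 50.9
open 0.06480360871581706
53.75
scene
[354. 149.] [0.45  0.283] 164 top 0.032 [array([448., 285.]), array([35.7, 40.2]), np.float64(71.6)]
[321. 170.] [0.472 0.165] 225 top 0.032 [array([470.3, 167.5]), array([84.6, 27.6]), np.float64(12.0)]
[387. 175.] [0.569 0.306] 228 top 0.039 [array([566.7, 308.9]), array([43.3, 40.6]), np.float64(45.7)]
[251. 187.] [ 0.433 -0.021] 21 top 0.019 [array([433.6, -19.7]), array([10.8, 30.9]), np.float64(53.1)]
[261. 187.] [0.445 0.001] 15 top 0.019 [array([446.7,   0.6]), array([13. , 16.7]), np.float64(63.9)]
[353. 199.] [0.588 0.189] 401 top 0.03 [array([586.5, 189.7]), array([61. , 61.1]), np.float64(18.1)]
[250. 195.] [ 0.457 -0.035] 30 top 0.019 [array([4
[... 932 characters left out ...]
 187 top 0.04 [array([562. , 310.4]), array([42.3, 44. ]), np.float64(52.6)]
[340. 169.] [ 0.556 -0.278] 60 top 0.04 [array([ 555. , -278.9]), array([27.8, 29.1]), np.float64(19.9)]
[254. 172.] [ 0.555 -0.02 ] 56 top 0.022 [array([556.1, -21.1]), array([36.5, 31.8]), np.float64(54.9)]
[192. 202.] [0.467 0.168] 181 top 0.033 [array([468. , 168.4]), array([84.1, 27.9]), np.float64(11.4)]
[338. 205.] [ 0.448 -0.269] 251 top 0.033 [array([ 448.6, -269.8]), array([60.3, 36.8]), np.float64(49.3)]
[255. 206.] [ 0.449 -0.02 ] 94 top 0.022 [array([445.9, -14.6]), array([39.9, 58.6]), np.float64(50.8)]
[153. 210.] [0.445 0.286] 137 top 0.033 [array([445., 286.]), array([38.4, 36.5]), np.float64(37.0)]
```

View pics/a6.png

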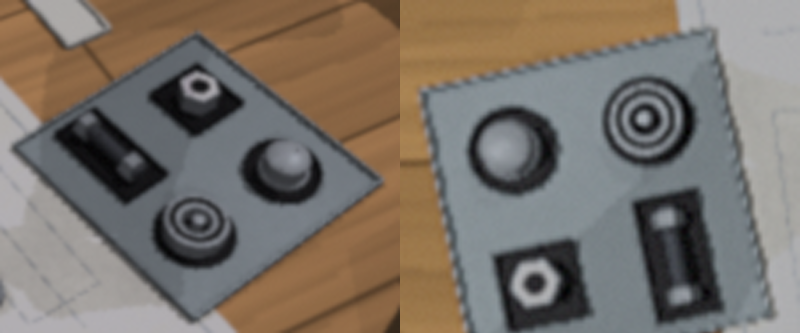

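Both views show all four parts in their nests, and the look-alikes haven't moved. The measured tops match fully seated heights to within 1-2 mm, so I'm handing in.

```bash
python3 -c "
from station import arm
arm.close_job();print(arm.current_time())"
```

```text
the job is handed in; nothing more can be done
the job is handed in; nothing more can be done
```

All four parts are in the grey kit tray, placed in the order you gave and handed in at about 54 s of the 104 s. In turn, the large bearing went over the post, the long bolt into the trough, the hub nut into the square nest and the dust cap, dome up, into the round nest. Each was lowered until it touched (5–8 N) before I released it.

**Last checks:**
- **Position:** both cameras show each part within about 4 mm of its nest centre, with the bolt within 1° of the trough's axis.
- **Height:** the tops sit about 6 mm higher than when the parts lay on the table, as they should when fully down (within 1–2 mm).
- **Look-alikes:** the smaller bearing and shorter bolt had not moved measurably (a few mm at most, within camera noise).

**What disagreed or went wrong:**
- **Tool height:** the reported tool height was off. The real fingertips sit about 38.5 mm above the reported point, so my first grasp closed above the bearing without touching anything.
- **Table touch:** I found that offset by touching the bare table with the shut fingers, which peaked at about 47 N. That is under the 120 N wrist limit. It is above the 40 N limit for the arm and gripper body, but only the fingertips should have been touching.
- **Gripper width:** it read about 1–3 mm less than the true part sizes.

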